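# Set the limit cam to its dial mark with the backlash taken up

## Robot

A 6-joint arm with a two-finger parallel gripper is mounted at the origin on the work surface. World frame = base frame: x ahead of the robot, y to its left, z up, the work surface at z = 0. Lengths are in m, angles in rad, forces in N, time in s.
With the tool pointing down it reaches from about 0.4 to 0.925 m from the base axis. Payload 12.5 kg.
Tool frame: the origin (TCP) lies at the very end of the fingers, on their centre line; the grasp point (between the pads) lies 19 mm behind it (ctrl.tcp_to_grasp is the distance from the TCP to the grasp point, in m); z points along the fingers, y is the line along which they close (so a half turn about z gives the same grasp; the last joint's range is limited). The gripper opens to 95 mm and grips with 3 to 60 N. Pads are 20 mm wide; open, the fingers measure 119 mm over their backs; the gripper's body (75 mm by 180 mm) begins 59 mm behind the grasp point.
Start: joints at [1.239, 0.491, 1.559, -0, 1.092, -0.106], TCP at [0.14, 0.609, 0.215] pointing down, gripper open.
Joint ranges: [-3.1, 3.1], [-0.84, 2.19], [0.05, 2.79], [-1.13, 4.28], [0.06, 2.93], [-2.69, 2.69]. Speed limits (rad/s): [2.22, 2.22, 2.79, 3.14, 3.14, 3.14].

## Interface

Orientations are given as a unit quaternion [w, x, y, z].
In Python, from plant import readout, capture, calibration, sign_off, masks_of, ctrl gives the robot as it stands.
- The arm moves only by the tool drive_tool, never from a script. Its argument "commands" is text: rows parted by semicolons, each of 7 numbers parted by spaces: the turn, a rotation vector about the world's x, y, z in units of 6 degrees (1.0 is 6 degrees), then the shift along the world's x, y, z in units of 40 mm (1.0 is 40 mm), then the finger opening in mm, from 0 to 95.1. In form: wx wy wz tx ty tz gripper; .... A call has exactly 5 rows; each row shifts and turns the commanded pose from where the row before left it; what a row does not reach is not made up. A row lasts 1/12 s, in which the tool goes at most 41.7 mm and 7.16 degrees, less where a joint would pass 70% of its speed; a pose out of reach is approached as far as the arm can. A call with a number of a shift or a turn outside -1 to 1 is refused whole. A call with a gripper value outside its range is refused whole. The fingers move at their own pace and stop on an object; "force" is the grip in N (left out, the last holds). Time passes only in rows, so rows that do not move let the fingers close, or fill a call up. It gives the time, the measured TCP pose, the force, the opening and the grip force at its end, in the units of the state.
- readout.get_state(): the state, without advancing time (a new reading comes with each control period).
- capture(name): name is "scene" or "top" or "wrist"; returns the picture (384x512x3 uint8, red, green, blue); there is no depth.
- calibration(name): a dict with "fov_y" (degrees; the focal length in pixels is half the picture's height over the tangent of half this angle, whatever the lens; pixels are square), "cx", "cy" (the principal point, pixels), "cam_to_world" (4x4, takes a point from camera to world coordinates). Camera axes: x right, y up, looking along -z (the intrinsics and any distortion apply to the point x, -y, -z); pixel columns grow to the right and rows downward; lengths in m; the calibration is good to about 2 mm. A picture is of the moment at which its call begins: read the wrist's pose just before it. calibration takes no time and is no camera call; for the wrist camera it gives the pose at the moment of the call.
- sign_off(): hands the job in; it is judged then, once.
Trained networks look in the newest picture that a camera, given by its name, has taken for a name from the list of things; names that differ only in an ending like _2 or _b are one class to them, and where a whole thing is asked for, a point or a joint stands for the part that bears it (a point fixed in the world has none). Each returns a list of dicts, best first, with "confidence" (0 to 1); they miss things now and then, are a little off and sometimes report something else, mostly with a low value. They report only what shows in the picture. A call takes as long as a camera call.
- masks_of(query, camera): "region" (384x512 bool, what is visible of it) and "box" ([left, top, right, bottom] in pixels, round what is visible of it).
The state is a dict: "t": time; "q": joint angles; "qd": joint speeds; "tau": joint torques, N m; "eef_pos": TCP position; "ee_rot": TCP orientation; "wrist_force": force on the tool from outside, world axes, zero at the start; "torque": the same for the moment, N m; "opening": finger opening in m; "finger_force": force on a finger pad.
Only numpy, scipy, OpenCV 4.12 (cv2) and the standard library are available. Lean on these libraries where they do the work, as an engineer would, in place of code of your own. Each camera call takes 0.05 s, during which the arm holds its last target. There are 200 camera calls.

## Task

The drive between the dial handwheel and the cam arm under it has play. Crank the wheel anticlockwise (seen from above), past its index, until you feel the cam arm press lightly on the rubber stop, about 8 N and never much more, hold it there for half a second, then turn back clockwise and stop with the wheel's long mark on the index, arriving clockwise so that the play is taken up and the cam arm really stands on its zero line. Drive the arm by the wheel only, leave the padlock, fuse and lamp alone, and let go of the wheel at the end.

Things in the scene. Friction and masses are not known exactly. Their poses are not given: they have to be found in the camera images.
- plate: fixed grey base plate of the cam setter, 250 x 270 x 16 mm, lying on the ledge. Origin: underside, on the vertical common axis of handwheel and cam arm. Its +x is the cam arm's zero line; z up. The plate spans x -105..145, y -130..140 mm. Nothing on it but the knob rises above 87 mm over the ledge
- handwheel: aluminium dial wheel, 128 mm diameter, 14 mm thick, vertical axis, flat top 78 mm above the ledge. Origin on the axis at its underside; x points to the knob (= plate's +x when the mark is on the index). Stays where left. Has 0.40 rad play on the arm: driven clockwise, wheel and arm angles are equal; driven anticlockwise, the wheel leads by 0.40. Turning takes 0.05 N m in the play, 0.20 dragging the arm
- knob_mid (a point): centre of the crank knob: black upright cylinder, 22 mm diameter, 45 mm tall (80.5 to 125.5 mm above the ledge), spinning freely on its pin, 52 mm from the wheel's axis; this point is 103 mm above the ledge
- mark (a point): the long black mark on the dial's top, point 60 mm from the axis, opposite the knob
- index (a point): fixed index point, 60 mm from the axis on the plate's -x side, 78 mm above the ledge, beside a 22 x 16 mm dark post whose top is level with the wheel; the mark must lie under it
- cam_arm: steel arm under the wheel, 16 mm wide, 12 mm thick, 40 to 52 mm above the ledge, reaching to 120 mm from the axis. Origin on the axis, x along the arm. Starts 0.5 to 1.3 rad clockwise of the zero line (plate's +x) and can turn anticlockwise until the stop
- stop: stop on the plate: dark steel block (centre 54 mm along this frame's x) holding a stem with a blue hard silicone bumper, dome 20 mm diameter, facing the arm. Origin 46 mm above the ledge, 80 mm from the axis, at 0.70 rad anticlockwise of the plate's +x; x points anticlockwise along the tangent, z up
- stop_mid (a point): same point as the stop's origin: about where the bumper meets the arm's side, 80 mm from the axis. How far the stem stands out differs by +-6 mm each time and is not measured: first touch is at an arm angle anywhere from 0.62 to 0.78 rad. The bumper yields 0.4 mm per N. Bumper force x 80 mm + friction torque = knob force x 52 mm
- padlock_c (a point): bystander: steel padlock lying flat, 46 x 40 x 22 mm body with shackle; its centre
- fuse_c (a point): bystander: white ceramic fuse block with copper blades, 86 x 30 x 45 mm; its centre
- lamp_c (a point): bystander: round red emergency lamp, 72 mm diameter, 88 mm tall; its centre

How it is judged:
By the outcome, as a careful person would: the job done as asked, in the order asked, and still so for the second after the job is handed in, with the robot touching nothing.
It also fails if it takes over 59 s, if anything falls off the work surface, if the arm or the gripper's body presses on something with over 40 N, if the wrist force passes 120 N, or if a joint passes its speed limit or range.

## Working session

There is one attempt and no reset: what is moved stays moved. The work goes in short steps, Python scripts to look and compute and a tool call to move; the robot and the scene stay as the last step left them, time stands still between calls to the robot, and variables do not carry over. Pictures are saved under pics/ and viewed, at most 10 in all, crops included, and the job is handed in when it is done.

Besides the shell and the picture viewer there is one more tool, called after "Request:" as name(argument=value, ...) on one line, values as JSON. drive_tool: Moves the arm, as the interface text tells. Its arguments: {"type":"object","properties":{"commands":{"type":"string"},"force":{"type":"number"}},"required":["commands"]}

```bash
ls; mkdir -p pics; cat > h.py <<'E'
import numpy as np, cv2
from plant import *
def cal(n):
    c=calibration(n); f=192/np.tan(np.radians(c['fov_y'])/2); return c,f
def toworld(n,uv,z,c=None):
    if c is None: c=calibration(n)
    f=192/np.tan(np.radians(c['fov_y'])/2)
    T=np.array(c['cam_to_world']); d=T[:3,:3]@np.array([(uv[0]-c['cx'])/f,-(uv[1]-c['cy'])/f,-1.]); o=T[:3,3]
    return o+d*(z-o[2])/d[2]
def topix(n,p,c=None):
    if c is None: c=calibration(n)
    f=192/np.tan(np.radians(c['fov_y'])/2); T=np.array(c['cam_to_world'])
    q=T[:3,:3].T@(np.array(p)-T[:3,3]); return c['cx']-f*q[0]/q[2], c['cy']+f*q[1]/q[2]
E
python3 - <<'E'
from h import *
a=capture('scene'); b=capture('top')
cv2.imwrite('pics/a.png',a[:,:,::-1]); cv2.imwrite('pics/b.png',b[:,:,::-1])
for n in('scene','top'):
    c=calibration(n); print({k:(np.round(v,3).tolist()) if not isinstance(v,str) else v for k,v in c.items()})
    for q in('plate','handwheel','knob_mid','mark','index','cam_arm','stop','lamp_c','fuse_c','padlock_c'):
        for r in masks_of(q,n)[:1]:
            v,u=np.nonzero(r['region']); print(n,q,round(r['confidence'],2),np.round(r['box']).tolist(),u.mean().round(1),v.mean().round(1),len(u))
print(readout.get_state())
E
```

```text
pics
{'fov_y': 56.645, 'cx': 255.287, 'cy': 186.829, 'cam_to_world': [[-0.538, -0.561, 0.629, 1.174], [0.843, -0.36, 0.4, 0.426], [0.002, 0.745, 0.667, 0.681], [0.0, 0.0, 0.0, 1.0]]}
scene plate 0.68 [186.0, 140.0, 303.0, 222.0] 248.2 183.3 6278
scene handwheel 0.78 [225.0, 144.0, 271.0, 181.0] 247.5 160.3 1216
scene knob_mid 0.7 [227.0, 147.0, 273.0, 177.0] 247.2 160.2 1153
scene mark 0.87 [226.0, 143.0, 271.0, 177.0] 247.4 160.0 1228
scene index 0.94 [185.0, 141.0, 303.0, 224.0] 248.1 183.2 6137
scene cam_arm 0.58 [206.0, 164.0, 227.0, 175.0] 216.7 170.1 160
scene stop 0.61 [266.0, 172.0, 286.0, 188.0] 276.4 180.9 220
scene lamp_c 0.9 [303.0, 198.0, 332.0, 240.0] 316.2 220.0 924
scene fuse_c 0.74 [182.0, 154.0, 189.0, 174.0] 182.8 162.0 210
{'fov_y': 48.918, 'cx': 250.937, 'cy': 194.278, 'cam_to_world': [[-0.008, 0.997, -0.077, 0.517], [-1.0, -0.007, 0.003, 0.065], [0.003, 0.077, 0.997, 1.193], [0.0, 0.0, 0.0, 1.0]]}
top plate 0.94 [214.0, 165.0, 336.0, 280.0] 274.1 222.3 8610
top handwheel 0.77 [254.0, 205.0, 306.0, 253.0] 279.7 227.9 1829
top knob_mid 0.97 [256.0, 203.0, 305.0, 2
[... 442 characters left out ...]
69.7 339
{'t': 1.1, 'q': array([ 1.23940983e+00,  4.90910822e-01,  1.55889488e+00, -1.21308550e-06,
        1.09169560e+00, -1.05592671e-01]), 'qd': array([ 8.93055384e-04,  5.04365057e-04, -1.86976051e-03, -8.70148834e-05,
       -8.73993868e-05, -4.77226383e-05]), 'tau': array([-8.32988899e-04, -6.12475348e+01, -2.58434647e+01,  6.93437154e-02,
        4.45193087e-02,  7.57660200e-05]), 'eef_pos': array([0.13990572, 0.60916176, 0.21465598]), 'ee_rot': array([1.04256649e-05, 1.12656964e-01, 9.93633940e-01, 4.44719782e-05]), 'wrist_force': array([ 0.55916118, -0.03114038, -0.91839809]), 'torque': array([0.07874773, 0.0076384 , 0.00213797]), 'finger_force': 0.0, 'opening': 0.0951967607926238}
```

```bash
python3 - <<'E'
import cv2,numpy as np
b=cv2.imread('pics/b.png')[150:300,165:375]; b=cv2.resize(b,None,fx=3.6,fy=3.6,interpolation=cv2.INTER_CUBIC)
cv2.imwrite('pics/b2.png',b)
a=cv2.imread('pics/a.png'); cv2.imwrite('pics/a2.png',cv2.resize(a[120:260,150:350],None,fx=4,fy=4,interpolation=cv2.INTER_CUBIC))
E
```

```text
(no output)
```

View pics/b2.png

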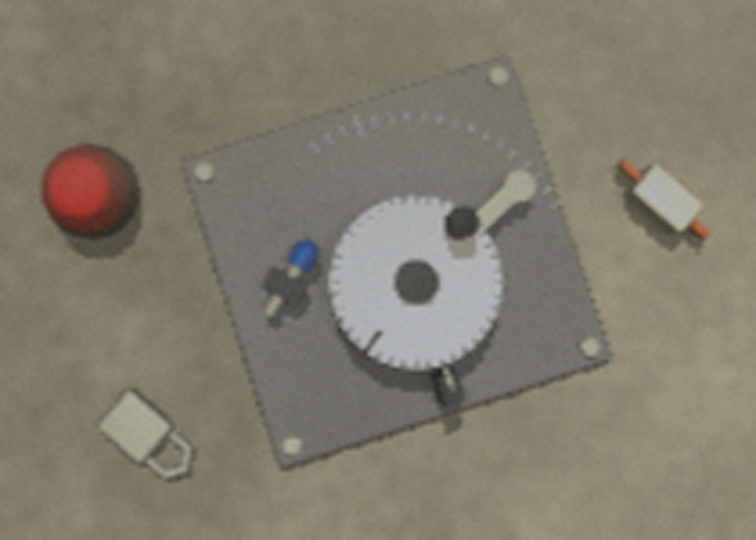

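View pics/a2.png

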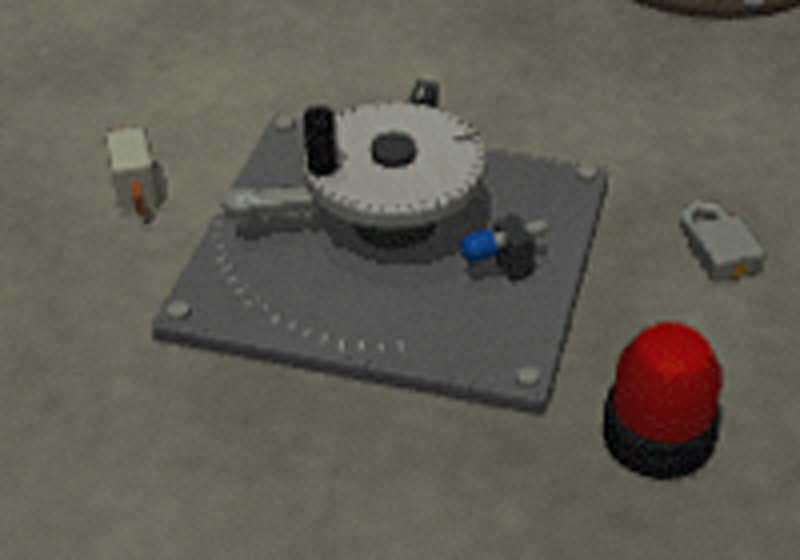

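```bash
cat > fit.py <<'E'
from h import *
from scipy.optimize import least_squares
T=lambda u,v:np.array([u/3.6+165-.36,v/3.6+150-.36]); S=lambda u,v:np.array([u/4+150-.37,v/4+120-.37])
obs=[('top',(.145,.14,.016),T(185,158)),('top',(.145,-.13,.016),T(505,58)),('top',(-.105,-.13,.016),T(608,358)),('top',(-.105,.14,.016),T(283,468)),
('top',(0,0,.08),T(417,282)),('scene',(.145,.14,.016),S(546,398)),('scene',(.145,-.13,.016),S(152,323)),('scene',(-.105,.14,.016),S(606,172)),('scene',(0,0,.08),S(394,149))]
def res(p):
    c,s=np.cos(p[3]),np.sin(p[3]); r=[]
    for n,l,o in obs:
        w=[p[0]+c*l[0]-s*l[1],p[1]+s*l[0]+c*l[1],p[2]+l[2]]; r+=list(np.array(topix(n,w))-o)
    return r
if __name__=='__main__':
    s=least_squares(res,[.4,0,0,.3]); print(s.x,np.round(s.fun,1)); p=s.x
    for n,uv,z in(('top',T(461,221),.1255),('scene',S(320,110),.1255),('top',T(373,342),.078),('scene',S(468,135),.078),('top',T(519,184),.052),('top',T(448,378),.078)):
        d=(toworld(n,uv,z+p[2])-[p[0],p[1],0])[:2]; print(n,np.hypot(*d),np.degrees(np.arctan2(d[1],d[0])-p[3]))
E
python3 fit.py
```

```text
[ 0.51361749 -0.01589567 -0.00128873  0.30725295] [-0.8  0.5  1.7 -1.3  1.8  0.3 -0.5  0.3  0.2 -0.   0.3  0.9 -0.   0.4
  1.3 -0.9  0.5  0.9]
top 0.05082891123866157 -50.70365499105448
scene 0.051920740343894906 -60.375317003685595
top 0.054668118484112585 125.22426660954515
scene 0.055885911234266186 129.73401011608323
top 0.10771917819446833 -65.06835061081807
top 0.07325192953284797 -180.6345060370758
```

Request:
drive_tool(commands="0 0 -0.77 0.517 -0.819 0 95;0 0 -0.77 0.517 -0.819 0 95;0 0 -0.77 0.517 -0.819 0 95;0 0 -0.77 0.517 -0.819 0 95;0 0 -0.77 0.517 -0.819 0 95")

```text
t: 1.52
eef_pos: [0.2438, 0.4438, 0.2147]
ee_rot: [0.0, 0.311, 0.95, 0.0]
wrist_force: [0.1, -0.3, 0.3]
opening: 0.0949
finger_force: 0.0
```

Request:
drive_tool(commands="0 0 -0.77 0.517 -0.819 0 95;0 0 -0.77 0.517 -0.819 0 95;0 0 -0.77 0.517 -0.819 0 95;0 0 -0.77 0.517 -0.819 0 95;0 0 -0.77 0.517 -0.819 0 95")

```text
t: 1.93
eef_pos: [0.3473, 0.2799, 0.2149]
ee_rot: [0.0, 0.495, 0.869, 0.0]
wrist_force: [0.9, -0.2, 0.6]
opening: 0.0947
finger_force: 0.0
```

Request:
drive_tool(commands="0 0 -0.77 0.517 -0.819 0 95;0 0 -0.77 0.517 -0.819 0 95;0 0 -0.77 0.517 -0.819 0 95;0 0 -0.77 0.517 -0.819 0 95;0 0 -0.77 0.517 -0.819 0 95")

```text
t: 2.35
eef_pos: [0.4509, 0.1159, 0.2149]
ee_rot: [0.0, 0.659, 0.752, 0.0]
wrist_force: [0.0, 0.5, 0.4]
opening: 0.0949
finger_force: 0.0
```

Request:
drive_tool(commands="0 0 -0.77 0.517 -0.819 0 95;0 0 -0.77 0.517 -0.819 0 95;0 0 -0.77 0.517 -0.819 0 95;0 0 -0.77 0.4 -0.7 0 95;0 0 0 0 0 0 95")

```text
t: 2.77
eef_pos: [0.5307, -0.0128, 0.2145]
ee_rot: [0.001, 0.773, 0.635, 0.0]
wrist_force: [-0.4, -1.0, -0.4]
opening: 0.0951
finger_force: 0.0
```

```bash
python3 - <<'E'
from h import *
c=calibration('wrist'); b=capture('wrist'); cv2.imwrite('pics/w.png',b[:,:,::-1])
import pickle; pickle.dump(c,open('w.pkl','wb')); print(c)
t=capture('top'); cv2.imwrite('pics/t2.png',t[:,:,::-1])
E
```

```text
{'fov_y': 69.78365880119239, 'cx': 254.2589989138193, 'cy': 192.20995758751198, 'cam_to_world': array([[ 0.9810777 ,  0.18736967,  0.04877651,  0.54443197],
       [-0.19360337,  0.94668989,  0.25748007,  0.06002033],
       [ 0.00206773, -0.26205126,  0.96505174,  0.38277284],
       [ 0.        ,  0.        ,  0.        ,  1.        ]])}
```

View pics/w.png

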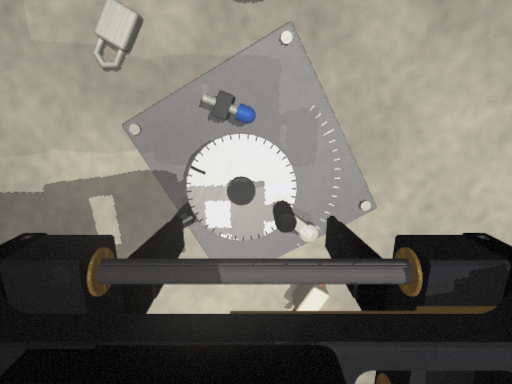

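```bash
python3 - <<'E'
from h import *
from scipy.optimize import least_squares
import fit,pickle
c=pickle.load(open('w.pkl','rb'))
im=cv2.imread('pics/w.png')
g=im.max(2)
for uv,z,l in(((242,188),.078,'disc'),((241,191),.08,'hub'),((289,223),.1255,'knobtop'),((191,167),.078,'mark outer'),((205,173.5),.078,'mark inner'),((292,22),.016,'c-,+'),((123,125),.016,'c'),((376,208),.016,'c')):
    print(l,toworld('wrist',uv,z,c))
obs2=[((.145,.14,.016),(292,22)),((-.105,.14,.016),(123,125)),((.145,-.13,.016),(376,208)),((0,0,.078),(242,188))]
def res(p):
    r=list(fit.res([p[0]+p[3],p[1]+p[4],0,p[2]])); cs,s=np.cos(p[2]),np.sin(p[2])
    # p3,p4: offset of top/scene relative to wrist
    for l,o in obs2: r+=list(np.array(topix('w',[p[0]+cs*l[0]-s*l[1],p[1]+s*l[0]+cs*l[1],l[2]],c))-o)
    return r
s=least_squares(res,[.51,-.015,.3,0,0]);print(s.x,np.round(s.fun,1))
cv2.imwrite('pics/w2.png',cv2.resize(im[120:260,160:345],None,fx=4,fy=4,interpolation=cv2.INTER_CUBIC))
E
```

```text
disc [ 0.51625609 -0.01368696  0.078     ]
hub [ 0.51460218 -0.01643105  0.08      ]
knobtop [ 0.55930199 -0.04662716  0.1255    ]
mark outer [0.46526196 0.02111781 0.078     ]
mark inner [0.47884842 0.01088895 0.078     ]
c-,+ [0.61003966 0.15808544 0.016     ]
c [0.3767927  0.08349892 0.016     ]
c [ 0.68907906 -0.09354586  0.016     ]
[ 0.51536408 -0.01675874  0.30695007 -0.00144272  0.00111604] [-0.9  0.3  1.7 -1.5  1.8  0.3 -0.6  0.3  0.1 -0.2  0.4  0.7 -0.1  0.2
  1.4 -1.2  0.5  0.6  0.7 -2.5 -3.2 -0.6  2.9  1.7 -0.2  2.7]
```

View pics/w2.png

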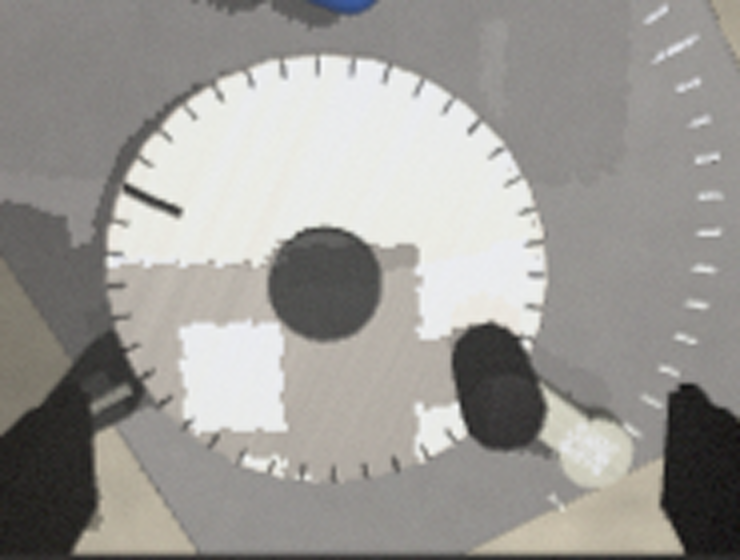

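Request:
drive_tool(commands="0 0 0 0.645 -0.75 0 95;0 0 0 0 -0.05 -0.95 95;0 0 0 0 0 -0.95 95;0 0 0 0 0 -0.9 95;0 0 0 0 0 -0.26 95")

```text
t: 3.28
eef_pos: [0.5514, -0.039, 0.0883]
ee_rot: [-0.002, 0.769, 0.639, -0.002]
wrist_force: [-0.9, -0.9, -0.3]
opening: 0.0949
finger_force: 0.0
```

Request:
drive_tool(commands="0 0 0 0 0 0 0;0 0 0 0 0 0 0;0 0 0 0 0 0 0;0 0 0 0 0 0 0;0 0 0 0 0 0 0", force=30)

```text
t: 3.7
eef_pos: [0.5546, -0.0405, 0.0939]
ee_rot: [0.001, 0.77, 0.638, 0.001]
wrist_force: [0.1, 0.1, 1.0]
opening: 0.0671
finger_force: 0.0
```

Request:
drive_tool(commands="0 0 0 0.04 -0.09 -0.05 0;0 0 0 0 0 0 0;0 0 0 0 0 0 0;0 0 0 0 0 0 0;0 0 0 0 0 0 0")

```text
t: 4.12
eef_pos: [0.5555, -0.0442, 0.0903]
ee_rot: [-0.0, 0.77, 0.638, -0.0]
wrist_force: [0.1, 1.3, -0.2]
opening: 0.0337
finger_force: 0.0
```

Request:
drive_tool(commands="0 0 0 0 0 0 0;0 0 0 0 0 0 0;0 0 0 0 0 0 0;0 0 0 0 0 0 0;0 0 0 0 0 0 0")

```text
t: 4.53
eef_pos: [0.556, -0.0443, 0.0903]
ee_rot: [0.0, 0.77, 0.638, 0.0]
wrist_force: [3.9, -2.4, -1.1]
opening: 0.0215
finger_force: 30.0
```

```bash
python3 -c "
from h import *
s=readout.get_state();print(s['t'],s['eef_pos'],s['wrist_force'],s['opening'],s['finger_force'])"
```

```text
4.5333 [ 0.5559752  -0.04426752  0.09033375] [ 3.93283375 -2.37585749 -1.07179972] 0.021486860417379298 29.998089373111725
```

```bash
cat > arc.py <<'E'
import sys,numpy as np
cx,cy,r,x,y=map(float,sys.argv[1:6]); 
for a in map(float,sys.argv[6:]):
    a=np.radians(a); nx,ny=cx+r*np.cos(a),cy+r*np.sin(a); print(f'{np.degrees(a):.0f}: 0 0 0 {(nx-x)/.04:.3f} {(ny-y)/.04:.3f} 0 0;'); x,y=nx,ny
E
python3 arc.py .515 -.015 .0515 .5559 -.0442 -33 -27 -21 -15 -9 -3 3 9 15 21 27 33 38 43 48
```

```text
-33: 0 0 0 0.057 0.029 0 0;
-27: 0 0 0 0.067 0.117 0 0;
-21: 0 0 0 0.055 0.123 0 0;
-15: 0 0 0 0.042 0.128 0 0;
-9: 0 0 0 0.028 0.132 0 0;
-3: 0 0 0 0.014 0.134 0 0;
3: 0 0 0 0.000 0.135 0 0;
9: 0 0 0 -0.014 0.134 0 0;
15: 0 0 0 -0.028 0.132 0 0;
21: 0 0 0 -0.042 0.128 0 0;
27: 0 0 0 -0.055 0.123 0 0;
33: 0 0 0 -0.067 0.117 0 0;
38: 0 0 0 -0.065 0.091 0 0;
43: 0 0 0 -0.073 0.085 0 0;
48: 0 0 0 -0.080 0.079 0 0;
```

Request:
drive_tool(commands="0 0 0 0.057 0.029 0 0;0 0 0 0.067 0.117 0 0;0 0 0 0.055 0.123 0 0;0 0 0 0.042 0.128 0 0;0 0 0 0.028 0.132 0 0")

```text
t: 4.95
eef_pos: [0.5662, -0.0226, 0.0903]
ee_rot: [0.001, 0.77, 0.638, 0.0]
wrist_force: [3.0, -4.9, -1.2]
opening: 0.0214
finger_force: 30.0
```

Request:
drive_tool(commands="0 0 0 0.014 0.134 0 0;0 0 0 0 0.135 0 0;0 0 0 -0.014 0.134 0 0;0 0 0 -0.028 0.132 0 0;0 0 0 -0.042 0.128 0 0")

```text
t: 5.37
eef_pos: [0.5647, 0.0043, 0.0905]
ee_rot: [0.002, 0.77, 0.638, 0.002]
wrist_force: [10.1, -0.9, -5.0]
opening: 0.0215
finger_force: 30.0
```

```bash
python3 - <<'E'
from scipy.optimize import least_squares
import numpy as np
P=np.array([(.556,-.0443),(.5662,-.0226),(.5647,.0043)])
s=least_squares(lambda p:np.hypot(*(P-p).T)-.052,[.515,-.015]);print(s.x,s.fun)
E
python3 arc.py .5163 -.0125 .052 .5631 .0035 27 33 38 43 48
```

```text
[ 0.51530165 -0.01193602] [-2.08735028e-06  3.48580608e-06 -1.87154895e-06]
27: 0 0 0 -0.012 0.190 0 0;
33: 0 0 0 -0.068 0.118 0 0;
38: 0 0 0 -0.066 0.092 0 0;
43: 0 0 0 -0.074 0.086 0 0;
48: 0 0 0 -0.081 0.079 0 0;
```

Request:
drive_tool(commands="0 0 0 -0.012 0.190 0 0;0 0 0 -0.068 0.118 0 0;0 0 0 -0.066 0.092 0 0;0 0 0 -0.074 0.086 0 0;0 0 0 -0.081 0.079 0 0")

```text
t: 5.78
eef_pos: [0.5507, 0.0266, 0.0903]
ee_rot: [0.0, 0.77, 0.638, 0.0]
wrist_force: [1.9, -2.2, -0.9]
opening: 0.0216
finger_force: 30.0
```

Request:
drive_tool(commands="0 0 0 -0.033 0.028 0 0;0 0 0 -0.033 0.028 0 0;0 0 0 -0.033 0.028 0 0;0 0 0 -0.033 0.028 0 0;0 0 0 -0.033 0.028 0 0")

```text
t: 6.2
eef_pos: [0.5441, 0.0317, 0.0903]
ee_rot: [0.0, 0.77, 0.638, 0.0]
wrist_force: [2.8, -2.4, -1.0]
opening: 0.0217
finger_force: 30.0
```

```bash
python3 arc.py .5160 -.0125 .052 .5445 .0317 59 61 63 65 67 69 70 71 72 73 73.5 74 74.5 75 75.5 76 76.5 77 77.5 78 78.5 79 79.5 80 80.5 81 81.5 82 82.5 83
```

```text
59: 0 0 0 -0.043 0.009 0 0;
61: 0 0 0 -0.039 0.023 0 0;
63: 0 0 0 -0.040 0.021 0 0;
65: 0 0 0 -0.041 0.020 0 0;
67: 0 0 0 -0.041 0.018 0 0;
69: 0 0 0 -0.042 0.017 0 0;
70: 0 0 0 -0.021 0.008 0 0;
71: 0 0 0 -0.021 0.008 0 0;
72: 0 0 0 -0.022 0.007 0 0;
73: 0 0 0 -0.022 0.007 0 0;
74: 0 0 0 -0.011 0.003 0 0;
74: 0 0 0 -0.011 0.003 0 0;
74: 0 0 0 -0.011 0.003 0 0;
75: 0 0 0 -0.011 0.003 0 0;
76: 0 0 0 -0.011 0.003 0 0;
76: 0 0 0 -0.011 0.003 0 0;
76: 0 0 0 -0.011 0.003 0 0;
77: 0 0 0 -0.011 0.003 0 0;
78: 0 0 0 -0.011 0.003 0 0;
78: 0 0 0 -0.011 0.002 0 0;
78: 0 0 0 -0.011 0.002 0 0;
79: 0 0 0 -0.011 0.002 0 0;
80: 0 0 0 -0.011 0.002 0 0;
80: 0 0 0 -0.011 0.002 0 0;
80: 0 0 0 -0.011 0.002 0 0;
81: 0 0 0 -0.011 0.002 0 0;
82: 0 0 0 -0.011 0.002 0 0;
82: 0 0 0 -0.011 0.002 0 0;
82: 0 0 0 -0.011 0.002 0 0;
83: 0 0 0 -0.011 0.001 0 0;
```

Request:
drive_tool(commands="0 0 0 -0.04 0.015 0 0;0 0 0 -0.039 0.021 0 0;0 0 0 -0.040 0.021 0 0;0 0 0 -0.041 0.020 0 0;0 0 0 -0.041 0.018 0 0")

```text
t: 6.62
eef_pos: [0.5361, 0.0359, 0.0903]
ee_rot: [0.0, 0.77, 0.638, 0.0]
wrist_force: [4.4, 2.6, -1.9]
opening: 0.0216
finger_force: 30.0
```

Request:
drive_tool(commands="0 0 0 -0.042 0.017 0 0;0 0 0 -0.021 0.008 0 0;0 0 0 -0.021 0.008 0 0;0 0 0 -0.022 0.007 0 0;0 0 0 -0.011 0.003 0 0")

```text
t: 7.03
eef_pos: [0.5312, 0.0376, 0.0903]
ee_rot: [-0.0, 0.77, 0.638, 0.0]
wrist_force: [4.6, 3.8, -0.0]
opening: 0.0217
finger_force: 30.0
```

Request:
drive_tool(commands="0 0 0 -0.011 0.008 0 0;0 0 0 -0.011 0.008 0 0;0 0 0 -0.011 0.006 0 0;0 0 0 -0.011 0.005 0 0;0 0 0 -0.011 0.003 0 0")

```text
t: 7.45
eef_pos: [0.5291, 0.0384, 0.0903]
ee_rot: [0.0, 0.77, 0.638, -0.0]
wrist_force: [2.9, 0.6, -1.3]
opening: 0.0215
finger_force: 30.0
```

Request:
drive_tool(commands="0 0 0 -0.011 0.003 0 0;0 0 0 -0.011 0.003 0 0;0 0 0 -0.011 0.003 0 0;0 0 0 -0.011 0.003 0 0;0 0 0 0 0 0 0")

```text
t: 7.87
eef_pos: [0.5272, 0.0389, 0.0903]
ee_rot: [-0.0, 0.77, 0.638, -0.0]
wrist_force: [2.4, 0.2, -0.2]
opening: 0.0219
finger_force: 30.0
```

Request:
drive_tool(commands="0 0 0 -0.011 0.003 0 0;0 0 0 -0.011 0.003 0 0;0 0 0 -0.011 0.003 0 0;0 0 0 -0.011 0.002 0 0;0 0 0 0 0 0 0")

```text
t: 8.28
eef_pos: [0.5255, 0.0394, 0.0903]
ee_rot: [0.0, 0.77, 0.638, -0.0]
wrist_force: [1.5, -2.4, -0.2]
opening: 0.0213
finger_force: 30.0
```

Request:
drive_tool(commands="0 0 0 -0.011 0.002 0 0;0 0 0 -0.011 0.002 0 0;0 0 0 -0.011 0.002 0 0;0 0 0 -0.011 0.002 0 0;0 0 0 0 0 0 0")

```text
t: 8.7
eef_pos: [0.5237, 0.0397, 0.0903]
ee_rot: [0.0, 0.77, 0.638, -0.0]
wrist_force: [1.7, -1.7, 0.2]
opening: 0.0212
finger_force: 30.0
```

Request:
drive_tool(commands="0 0 0 -0.011 0.002 0 0;0 0 0 -0.011 0.002 0 0;0 0 0 -0.011 0.002 0 0;0 0 0 -0.011 0.001 0 0;0 0 0 0 0 0 0")

```text
t: 9.12
eef_pos: [0.522, 0.04, 0.0902]
ee_rot: [0.0, 0.77, 0.638, -0.0]
wrist_force: [2.6, -3.1, -1.0]
opening: 0.0212
finger_force: 30.0
```

Request:
drive_tool(commands="0 0 0 -0.011 0.001 0 0;0 0 0 -0.011 0.001 0 0;0 0 0 -0.011 0.001 0 0;0 0 0 0 0 0 0;0 0 0 0 0 0 0")

```text
t: 9.53
eef_pos: [0.5207, 0.0401, 0.0902]
ee_rot: [-0.0, 0.77, 0.638, -0.0]
wrist_force: [2.2, -2.2, -0.3]
opening: 0.0218
finger_force: 30.0
```

```bash
python3 - <<'E'
from h import *
F=[]
for i in range(4):
    t=capture('top'); s=readout.get_state(); F.append(s['wrist_force'].round(2).tolist())
print(F,s['t'],s['eef_pos'])
cv2.imwrite('pics/t3.png',t[:,:,::-1])
E
```

```text
[[2.2, -2.8, -0.72], [1.91, -2.67, -0.93], [1.42, -3.85, 0.18], [2.03, -2.86, -0.42]] 9.7333 [0.52067454 0.04013147 0.09023942]
```

Request:
drive_tool(commands="0 0 0 -0.011 -0.001 0 0;0 0 0 -0.011 -0.001 0 0;0 0 0 -0.011 -0.001 0 0;0 0 0 -0.011 0 0 0;0 0 0 0 0 0 0")

```text
t: 10.15
eef_pos: [0.5195, 0.0401, 0.0903]
ee_rot: [0.0, 0.77, 0.638, 0.001]
wrist_force: [6.7, -0.7, -2.8]
opening: 0.0214
finger_force: 30.0
```

Request:
drive_tool(commands="0 0 0 -0.011 0 0 0;0 0 0 -0.011 0 0 0;0 0 0 -0.011 0 0 0;0 0 0 0 0 0 0;0 0 0 0 0 0 0")

```text
t: 10.57
eef_pos: [0.5189, 0.0401, 0.0904]
ee_rot: [0.001, 0.77, 0.638, 0.001]
wrist_force: [7.8, -0.5, -5.2]
opening: 0.0216
finger_force: 30.0
```

Request:
drive_tool(commands="0 0 0 -0.011 0 0 0;0 0 0 -0.011 0 0 0;0 0 0 -0.011 0 0 0;0 0 0 0 0 0 0;0 0 0 0 0 0 0")

```text
t: 10.98
eef_pos: [0.5183, 0.0401, 0.0904]
ee_rot: [0.001, 0.77, 0.638, 0.002]
wrist_force: [10.9, 0.0, -7.1]
opening: 0.0213
finger_force: 30.0
```

```bash
cat > f.py <<'E'
from h import *
F=[];P=[]
for i in range(3):
    t=capture('top'); s=readout.get_state(); F.append(s['wrist_force']);P.append(s['eef_pos'])
print(np.mean(F,0).round(2),np.std(F,0).round(2),s['t'],np.mean(P,0).round(5),s['torque'].round(2),s['ee_rot'].round(4))
cv2.imwrite('pics/tf.png',t[:,:,::-1])
E
python3 f.py
```

```text
[11.19  0.34 -6.31] [0.73 0.56 0.18] 11.1333 [0.51826 0.04012 0.09042] [-0.07 -1.91  0.08] [0.0013 0.7701 0.6379 0.0017]
```

Request:
drive_tool(commands="0 0 0 -0.012 0 0 0;0 0 0 -0.012 0 0 0;0 0 0 -0.012 0 0 0;0 0 0 0 0 0 0;0 0 0 0 0 0 0")

```text
t: 11.55
eef_pos: [0.5176, 0.0401, 0.0905]
ee_rot: [0.002, 0.77, 0.638, 0.002]
wrist_force: [13.7, 1.1, -9.8]
opening: 0.0215
finger_force: 30.0
```

Request:
drive_tool(commands="0 0 0 0 0 0 0;0 0 0 0 0 0 0;0 0 0 0 0 0 0;0 0 0 0 0 0 0;0 0 0 0 0 0 0")

```text
t: 11.97
eef_pos: [0.5176, 0.0401, 0.0905]
ee_rot: [0.002, 0.77, 0.638, 0.002]
wrist_force: [14.3, -0.3, -8.2]
opening: 0.0214
finger_force: 30.0
```

```bash
python3 f.py
```

```text
[14.8  -0.12 -8.7 ] [0.45 0.23 0.17] 12.1167 [0.51758 0.04009 0.09049] [-0.01 -2.54  0.05] [0.0019 0.7701 0.6379 0.0023]
```

Request:
drive_tool(commands="0 0 0 0 0 0 0;0 0 0 0.03 0 0 0;0 0 0 0.04 0 0 0;0 0 0 0.04 0 0 0;0 0 0 0.04 0 0 0")

```text
t: 12.53
eef_pos: [0.5203, 0.0401, 0.0902]
ee_rot: [-0.001, 0.77, 0.638, -0.001]
wrist_force: [-1.4, -1.2, 2.2]
opening: 0.0217
finger_force: 30.0
```

```bash
python3 - <<'E'
from scipy.optimize import least_squares
import numpy as np
P=np.array([(.556,-.0443),(.5662,-.0226),(.5647,.0043),(.5507,.0266),(.5441,.0317),(.5291,.0384),(.5272,.0389),(.5237,.0397),(.5207,.0400)])
s=least_squares(lambda p:np.hypot(*(P-p).T)-.052,[.515,-.015]);print(s.x,s.fun.round(4))
E
python3 f.py
python3 arc.py .5158 -.012 .052 .5216 .0401 78 72 66 60 54 48 42 36 31 27 24.5
```

```text
[ 0.51537464 -0.01170481] [ 0.0001 -0.     -0.0001  0.0001  0.     -0.     -0.      0.0001 -0.    ]
[-0.32 -1.26  1.82] [0.09 0.14 0.96] 12.6833 [0.52051 0.04008 0.09021] [-0.3   0.17  0.05] [-3.00e-04  7.70e-01  6.38e-01 -3.00e-04]
78: 0 0 0 0.125 -0.031 0 0;
72: 0 0 0 0.131 -0.035 0 0;
66: 0 0 0 0.127 -0.049 0 0;
60: 0 0 0 0.121 -0.062 0 0;
54: 0 0 0 0.114 -0.074 0 0;
48: 0 0 0 0.106 -0.086 0 0;
42: 0 0 0 0.096 -0.096 0 0;
36: 0 0 0 0.086 -0.106 0 0;
31: 0 0 0 0.063 -0.095 0 0;
27: 0 0 0 0.044 -0.079 0 0;
24: 0 0 0 0.025 -0.051 0 0;
```

```bash
python3 arc.py .51537 -.0117 .052 .5204 .0401 78 72 66 60 54 48 42 36 31 27
```

```text
78: 0 0 0 0.145 -0.023 0 0;
72: 0 0 0 0.131 -0.035 0 0;
66: 0 0 0 0.127 -0.049 0 0;
60: 0 0 0 0.121 -0.062 0 0;
54: 0 0 0 0.114 -0.074 0 0;
48: 0 0 0 0.106 -0.086 0 0;
42: 0 0 0 0.096 -0.096 0 0;
36: 0 0 0 0.086 -0.106 0 0;
31: 0 0 0 0.063 -0.095 0 0;
27: 0 0 0 0.044 -0.079 0 0;
```

Request:
drive_tool(commands="0 0 0 0.145 -0.023 0 0;0 0 0 0.131 -0.035 0 0;0 0 0 0.127 -0.049 0 0;0 0 0 0.121 -0.062 0 0;0 0 0 0.114 -0.074 0 0")

```text
t: 13.1
eef_pos: [0.5465, 0.0301, 0.0902]
ee_rot: [-0.0, 0.77, 0.638, -0.0]
wrist_force: [-5.2, -0.3, 1.7]
opening: 0.0214
finger_force: 30.0
```

Request:
drive_tool(commands="0 0 0 0.106 -0.086 0 0;0 0 0 0.096 -0.096 0 0;0 0 0 0.086 -0.106 0 0;0 0 0 0.063 -0.095 0 0;0 0 0 0.044 -0.079 0 0")

```text
t: 13.52
eef_pos: [0.5623, 0.0113, 0.0901]
ee_rot: [-0.0, 0.77, 0.638, -0.0]
wrist_force: [-5.5, 1.8, 4.2]
opening: 0.0218
finger_force: 30.0
```

```bash
python3 f.py; python3 - <<'E'
from h import *
import pickle
c=calibration('wrist'); b=capture('wrist'); cv2.imwrite('pics/w3.png',b[:,:,::-1]); pickle.dump(c,open('w3.pkl','wb'))
t=cv2.imread('pics/tf.png')[180:280,210:340]; t=cv2.resize(t,(520,400),interpolation=cv2.INTER_CUBIC)
o=np.zeros((400,1032,3),np.uint8); o[:,:520]=t; o[:384,520:]=b[:,:,::-1]
cv2.imwrite('pics/c3.png',cv2.resize(o,(800,310)))
E
```

```text
[-4.25 -2.86  2.14] [0.32 1.06 0.57] 13.6667 [0.56249 0.01099 0.09018] [-0.64  0.83 -0.01] [ 2.000e-04  7.701e-01  6.379e-01 -1.000e-04]
```

View pics/c3.png

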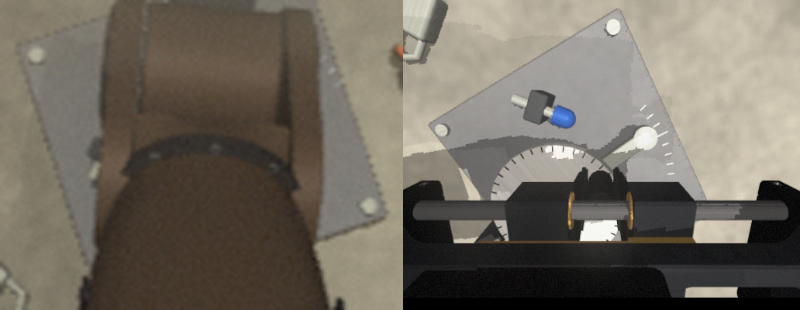

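Request:
drive_tool(commands="0 0 0 0.018 -0.038 0 0;0 0 0 0.014 -0.036 0 0;0 0 0 0.005 -0.012 0 0;0 0 0 0 0 0 0;0 0 0 0 0 0 0")

```text
t: 14.13
eef_pos: [0.5636, 0.0084, 0.0902]
ee_rot: [-0.0, 0.77, 0.638, -0.0]
wrist_force: [-4.9, -0.6, 0.9]
opening: 0.0213
finger_force: 30.0
```

Request:
drive_tool(commands="0 0 0 0 0 0 50;0 0 0 0 0 0 60;0 0 0 0 0 0 60;0 0 0 0 0 0 60;0 0 0 0 0 0 60")

```text
t: 14.55
eef_pos: [0.5641, 0.0083, 0.0903]
ee_rot: [0.0, 0.77, 0.638, 0.0]
wrist_force: [-0.2, 0.3, 0.5]
opening: 0.0495
finger_force: 0.0
```

Request:
drive_tool(commands="0 0 0 0 0 0.9 60;0 0 0 0 0 1 60;0 0 0 0 -0.6 0.7 60;0 0 0 0 -0.8 0.3 60;0 0 0 0 0 0 60")

```text
t: 14.97
eef_pos: [0.5652, -0.0513, 0.2097]
ee_rot: [0.003, 0.771, 0.637, 0.002]
wrist_force: [0.0, -1.0, -0.1]
opening: 0.0599
finger_force: 0.0
```

```bash
cat > look.py <<'E'
from h import *
import pickle,sys
capture('wrist');capture('wrist')
c=calibration('wrist'); b=capture('wrist'); s=readout.get_state(); cv2.imwrite('pics/w4.png',b[:,:,::-1]); pickle.dump(c,open('w4.pkl','wb'))
print(s['t'],s['eef_pos'],np.abs(s['qd']).max())
cv2.imwrite(sys.argv[1],cv2.resize(b[:260,60:410,::-1],None,fx=2.2,fy=2.2,interpolation=cv2.INTER_CUBIC))
E
python3 look.py pics/c4.png
```

```text
15.1167 [ 0.56353058 -0.04763829  0.20598543] 0.019922976102952763
```

View pics/c4.png

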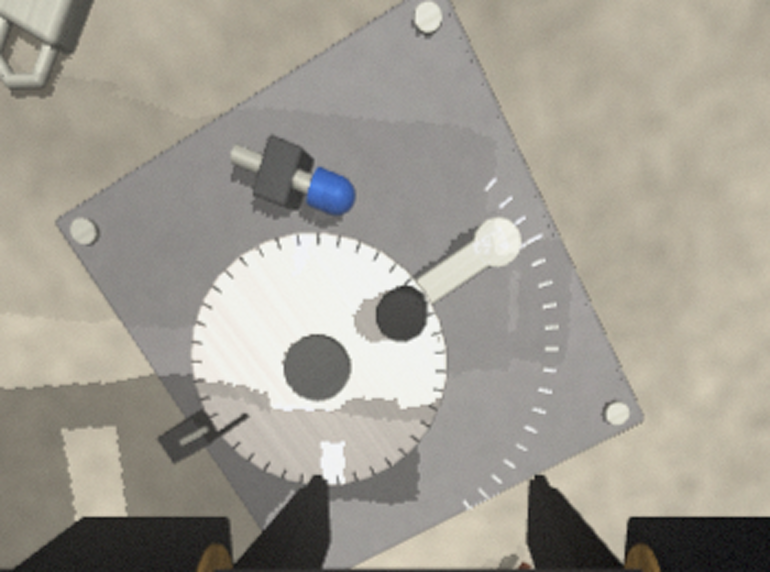

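```bash
cat > ang.py <<'E'
from h import *
import pickle
c=pickle.load(open('w4.pkl','rb'))
P=lambda u,v,z:toworld('w',(u/2.2+60-.27,v/2.2-.27),z,c)[:2]
A=lambda a,b:np.degrees(np.arctan2(*(b-a)[::-1]))
E
python3 - <<'E'
from ang import *
s1,s2,s3=P(84,231,.019),P(428,17,.019),P(617,413,.019)
print('yaw',A(s1,s2),A(s3,s2)-90, np.linalg.norm(s2-s1),np.linalg.norm(s3-s2))
disc=P(319,358,.078);hub=P(317,367,.083); print(disc,hub)
mo,mi=P(211,431.5,.078),P(248,415,.078)
for ax in(disc,hub,(disc+hub)/2): print('mark',A(mo,ax),A(mi,ax),np.linalg.norm(mo-ax),'mark dir',A(mo,mi),'arm',A(ax,P(497,242,.052)),'index',A(P(197,435.5,.078),ax),'postdir',A(P(165,449,.078),P(212,430,.078)))
# circle extents check
for l in((191,358),(447,358),(319,231),(319,484)): print(P(*l,.078))
E
```

```text
yaw 17.850075382864702 17.788733046870775 0.21956169348042825 0.23968102125526694
[ 0.5160293  -0.01174858] [ 0.51507182 -0.01525296]
mark 22.78355353081083 27.115965553477 0.0681543573935084 mark dir 13.165770744416347 arm 21.156314286464607 index 21.04282990790533 postdir 11.214363771147308
mark 20.29893435518688 23.687727016008452 0.06597653360542906 mark dir 13.165770744416347 arm 22.718567281382803 index 18.757009454860917 postdir 11.214363771147308
mark 21.56141793349885 25.445955801641247 0.0670496856634948 mark dir 13.165770744416347 arm 21.94553061800722 index 19.915995358025565 postdir 11.214363771147308
[4.54026961e-01 7.85900846e-05]
[ 0.57807798 -0.02358459]
[0.52997592 0.04645341]
[ 0.50058421 -0.07620401]
```

```bash
cat > rect.py <<'E'
from ang import *
import sys
im=cv2.imread('pics/w4.png')
S=4;W=150; x0,y0=.5155-.1,-.0125-.0 # rectified: col = along world x, row = -y
def warp(z,yaw,cx,cy):
    # col: plate x from -95..55mm ; row: plate y 75..-75
    e=np.array([np.cos(yaw),np.sin(yaw)]);n=np.array([-e[1],e[0]])
    loc=[(-.095,.07),(.055,.07),(.055,-.07),(-.095,-.07)]
    src=np.float32([topix('w',[*(np.array([cx,cy])+e*a+n*b),z],c) for a,b in loc])
    dst=np.float32([(0,0),(750,0),(750,700),(0,700)])
    return cv2.warpPerspective(im,cv2.getPerspectiveTransform(src,dst),(750,700),flags=cv2.INTER_CUBIC)
w=warp(.078,np.radians(17.8),.5155,-.0130)
cv2.imwrite('pics/r.png',w)
cv2.imwrite(sys.argv[1],w[100:,:][:, :])
E
python3 rect.py pics/r4.png
```

View pics/r4.png

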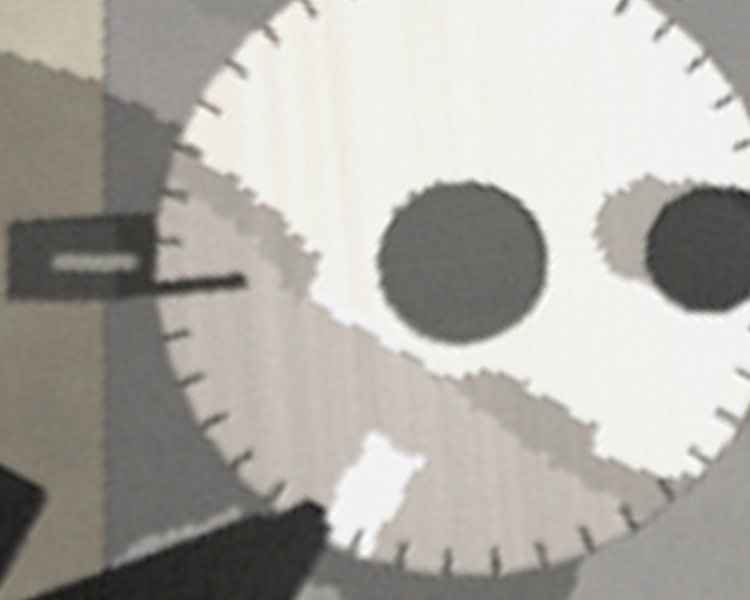

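Request:
drive_tool(commands="0 0 0 0.01 0.9 0 60;0 0 0 0 0.5 -0.6 60;0 0 0 0 0 -0.95 60;0 0 0 0 0 -0.95 60;0 0 0 0 0 -0.4 60")

```text
t: 15.53
eef_pos: [0.5618, 0.0101, 0.0855]
ee_rot: [-0.002, 0.769, 0.639, -0.002]
wrist_force: [0.6, -0.2, -0.1]
opening: 0.0596
finger_force: 0.0
```

Request:
drive_tool(commands="0 0 0 0 0 0 60;0 0 0 0 0 0 60;0 0 0 0 0 0 60;0 0 0 0 0 0 60;0 0 0 0 0 0 60")

```text
t: 15.95
eef_pos: [0.5647, 0.0084, 0.0916]
ee_rot: [0.001, 0.77, 0.638, 0.001]
wrist_force: [-0.1, 0.7, -0.5]
opening: 0.0599
finger_force: 0.0
```

Close, then creep clockwise towards the index.

Request:
drive_tool(commands="0 0 0 0 0 -0.02 0;0 0 0 0 0 0 0;0 0 0 0 0 0 0;0 0 0 0 0 0 0;0 0 0 0 0 0 0")

```text
t: 16.37
eef_pos: [0.5642, 0.0083, 0.0896]
ee_rot: [0.0, 0.77, 0.638, 0.0]
wrist_force: [-0.7, -0.1, 0.2]
opening: 0.032
finger_force: 0.0
```

Request:
drive_tool(commands="0 0 0 0 0 0 0;0 0 0 0 0 0 0;0 0 0 0 0 0 0;0 0 0 0 0 0 0;0 0 0 0 0 0 0")

```text
t: 16.78
eef_pos: [0.5638, 0.0083, 0.0894]
ee_rot: [-0.0, 0.77, 0.638, -0.0]
wrist_force: [-4.0, -0.7, 2.2]
opening: 0.0215
finger_force: 30.0
```

Request:
drive_tool(commands="0 0 0 0.006 -0.022 0 0;0 0 0 0.006 -0.022 0 0;0 0 0 0.006 -0.022 0 0;0 0 0 0 0 0 0;0 0 0 0 0 0 0")

```text
t: 17.2
eef_pos: [0.5648, 0.0057, 0.0894]
ee_rot: [-0.0, 0.77, 0.638, -0.0]
wrist_force: [-3.6, 2.1, 1.9]
opening: 0.0211
finger_force: 30.0
```

Request:
drive_tool(commands="0 0 0 0.003 -0.012 0 0;0 0 0 0.003 -0.012 0 0;0 0 0 0.003 -0.012 0 0;0 0 0 0 0 0 0;0 0 0 0 0 0 0")

```text
t: 17.62
eef_pos: [0.5652, 0.0042, 0.0894]
ee_rot: [0.0, 0.77, 0.638, 0.0]
wrist_force: [-4.1, 1.3, 1.7]
opening: 0.0218
finger_force: 30.0
```

Release, lift, look.

Request:
drive_tool(commands="0 0 0 0 0 0 60;0 0 0 0 0 0 60;0 0 0 0 0 0 60;0 0 0 0 0 0 60;0 0 0 0 0 0 60")

```text
t: 18.03
eef_pos: [0.5655, 0.0042, 0.0895]
ee_rot: [0.0, 0.77, 0.638, 0.0]
wrist_force: [0.0, 0.6, -0.3]
opening: 0.0492
finger_force: 0.0
```

Request:
drive_tool(commands="0 0 0 0 0 0.9 60;0 0 0 0 0 1 60;0 0 0 0 -0.5 0.7 60;0 0 0 0 -0.8 0.3 60;0 0 0 0 0 0 60")

```text
t: 18.45
eef_pos: [0.5666, -0.0512, 0.2088]
ee_rot: [0.003, 0.771, 0.637, 0.002]
wrist_force: [-1.5, -1.0, 0.3]
opening: 0.0602
finger_force: 0.0
```

```bash
python3 look.py pics/c5.png; python3 rect.py pics/r5.png
```

```text
18.6 [ 0.56493227 -0.04768456  0.20502815] 0.01729296230544704
```

View pics/r5.png

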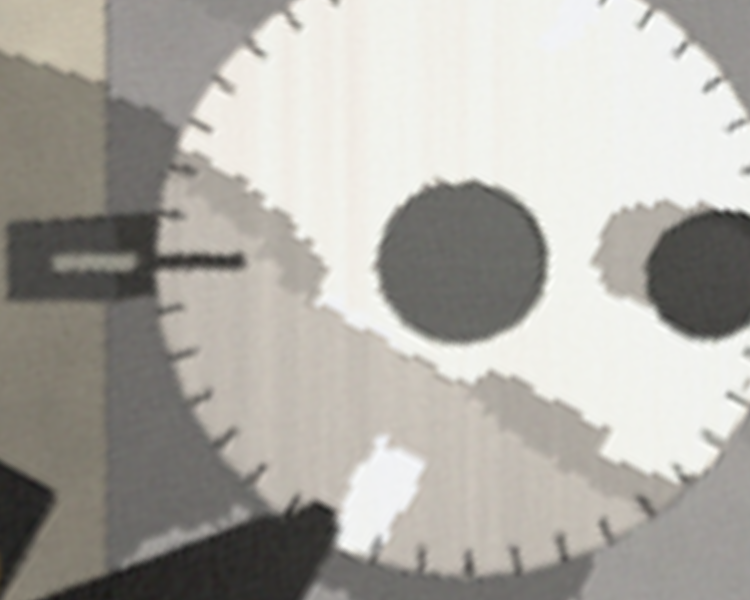

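View pics/c5.png

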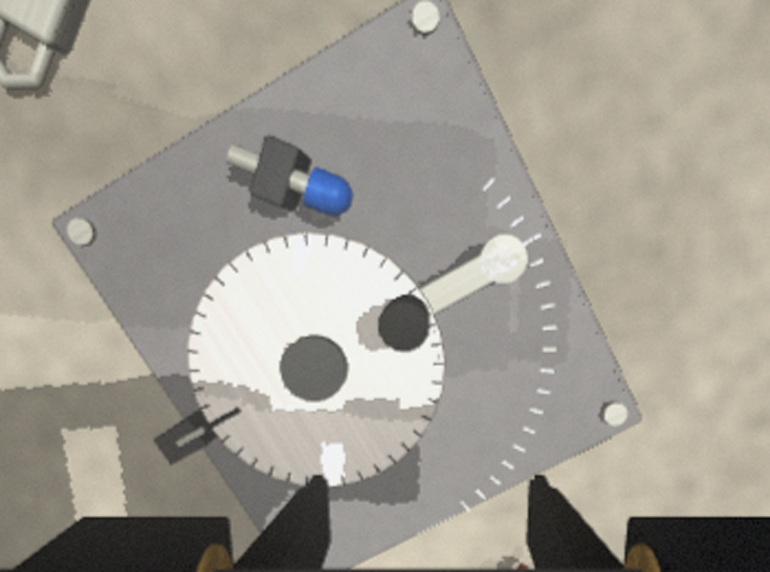

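The mark is at row 261 and the index line at row 262, which at 5 px per mm is about 0.2 mm apart. The gripper is clear of everything, so I am handing in.

```bash
python3 -c "
from plant import *
print(sign_off())"
```

```text
the job is handed in; nothing more can be done
None
```

The job is handed in: I cranked the wheel anticlockwise onto the rubber stop and held about 8 N there (7–9 N estimated) for over half a second, then turned it back clockwise until the long mark lay on the index, and let go with the gripper clear.

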